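# Close and tuck the battery flap of a tester

### The job

Close the battery bay of the tester on the bench, pushing with the fingertips only: fold the sprung flap over the bay until it lies flat, keep it down and push it along (it has a thumb ledge for this) towards the lip until it stops, so that its free edge is tucked beneath the lip and the flap stays down; then move clear. Work from the outside of the flap: do not take hold of it or put a finger on its inner face, and leave the cells in the bay and the other things on the bench as they are.

Things in the scene. Friction and masses are not known exactly. Their poses are not given: they have to be found in the camera images.
- case: The tester: a grey and black instrument, 170 x 130 mm and 46 mm tall, lying on its face, firmly fixed to the bench. Origin: centre of its underside. x runs from the hinge of the battery flap to the lip (the direction in which the flap folds over and is tucked), y along the hinge, z up. In the middle of its top is the open battery bay (58 x 70 mm, 24 mm deep) with three cells in it.
- case_hinge (a point): Mid-point of the flap's hinge axis as it lies with the flap slid back (joint flap_slide = 0); 55 mm behind the middle of the tester (at x = -55 mm of case) and 50 mm above the bench. The axis runs along y of case.
- flap (a joint): Angle of the battery flap, rad: 0 = folded over, flat on the tester's top; 1.57 = standing upright; larger = leaning back away from the lip (limit 2.3). It starts near upright. The flap is a grey plate 100 mm wide along the hinge and 6 mm thick (3 mm either side of the hinge axis), its free edge 99 mm from the axis. A weak spring (under 1 N at the free edge when flat) lifts it again whenever it is let go untucked; it is held down only with its edge beneath the lip.
- flap_slide (a joint): How far the whole flap, with its hinge, has slid along x of case towards the lip, m: 0 = back, 0.016 = home against its stop. Stiff: needs about 3 N and stays where it is left. It starts within 2 mm of 0. At 0 the free edge of the flat flap is 10 mm short of the lip's edge, at 0.016 it is 6 mm beneath the lip. The flap must be flat before it is slid: otherwise its edge runs against the lip or comes to lie on top of it.
- flap_edge (a point): Middle of the flap's free edge, half-way through its thickness.
- flap_ledge (a point): Foot of the thumb ledge on the OUTSIDE of the flap (the upper face when flat, the face turned away from the lip and the bay when upright), 62 mm from the hinge axis, in the middle of the width. The ledge is a black ridge 60 mm wide and 7 mm high, steep towards the hinge and sloping off towards the free edge: with the flap flat, a fingertip between hinge and ledge can push against its steep side towards the lip. With the flap flat its outer face is 53 mm above the bench.
- lip_edge (a point): Middle of the edge of the retaining lip, on its underside: a fixed black bar 112 mm wide across the far end of the tester's top, 58 mm above the bench underneath (5 mm above the flat flap) and 62 mm on top (65 mm at its lead-in, which is turned up and reaches 6 mm nearer to the hinge than this point).
- flap_inside: The black inner skin of the flap (the face towards the bay), 90 x 94 mm; not to be touched by the fingers. Origin on the hinge axis, moving with the flap.
- cell0: One of three loose round cells, 18 mm thick, 65 mm long, lying side by side along y of case in the bay, their tops 6 mm below the tester's top. Origin: middle of its underside.
- cell1: One of three loose round cells, 18 mm thick, 65 mm long, lying side by side along y of case in the bay, their tops 6 mm below the tester's top. Origin: middle of its underside.
- cell2: One of three loose round cells, 18 mm thick, 65 mm long, lying side by side along y of case in the bay, their tops 6 mm below the tester's top. Origin: middle of its underside.
- screwdriver: Bystander: screwdriver with a black handle, 170 mm long, lying beside the tester; loose. To be left alone.
- oil_bottle: Bystander: small green glass bottle, 36 mm across, 85 mm tall, standing beside the tester; loose. To be left alone.
- parts_tin: Bystander: flat aluminium tin, 56 mm across, 35 mm tall, standing beside the tester; loose. To be left alone.
- wrench: Bystander: steel wrench, 150 mm long, lying to the left; loose. To be left alone.
- cup: Bystander: white cup, 72 mm across, 85 mm tall, at the left; loose. To be left alone.
- sorting_dish: Bystander: low white dish with two compartments, 120 x 90 x 25 mm, at the right; loose. To be left alone.
- glue_bottle: Bystander: yellow glue bottle, 50 mm across, 140 mm tall, at the right; loose. To be left alone.
Things that resemble listed ones, but are neither listed nor needed, are in the scene too. Leave any orange or pink look-alike of the case alone.

How it is judged:
By the outcome, as a careful person would: the job done as asked, in the order asked, and still so for the second after the job is handed in, with the robot touching nothing.
It also fails if it takes over 35 s, if anything falls off the work surface, if the arm or the gripper's body presses on something with over 40 N, if the wrist force passes 120 N, or if a joint passes its speed limit or range.

### The arm

A 6-joint arm with a two-finger parallel gripper is mounted at the origin on the work surface. World frame = base frame: x ahead of the robot, y to its left, z up, the work surface at z = 0. Lengths are in mm, angles in rad, forces in N, time in s.
With the tool pointing down it reaches from about 275 to 875 mm from the base axis. Payload 12.5 kg.
Tool frame: the origin (TCP) lies on the centre line of the jaws, within the pads' length; the fingertips stand 8 mm ahead of it and the grasp point (between the pads) lies 11 mm behind it (arm.tips_ahead is the distance from the TCP to the fingertips, in mm); z points along the fingers, y is the line along which they close (so a half turn about z gives the same grasp; the last joint's range is limited). The gripper opens to 85 mm and grips with 20 to 120 N. Pads are 22 mm wide; open, the fingers measure 114 mm over their backs; the gripper's body (76 mm by 85 mm) begins 54 mm behind the grasp point. The pads swing forward as they close: fully open they stand 13 mm farther back than shut.
Start: joints at [-0.085, 0.351, 1.652, -0, 1.139, -0.085], TCP at [549.986, 0.027, 239.29] pointing down, gripper open.
Joint ranges: [-2.75, 2.75], [-0.79, 2.1], [0.01, 2.65], [-1.57, 4.71], [0.07, 3.14], [-2.87, 2.87]. Speed limits (rad/s): [2.22, 2.22, 2.79, 3.14, 3.14, 3.14].

### API

Orientations are given as a unit quaternion [w, x, y, z].
In Python, from station import arm gives the robot as it stands.
- The arm moves only by the shell command python3 -m pendant 'ROWS' [FORCE]. ROWS is JSON, one flat list of numbers, 7 for each row, row after row: the shift along the tool's x, y, z in m, then the turn, a rotation vector about the tool's x, y, z in rad, then the opening, from -1 (shut) to 1 (fully open). In form: [tx, ty, tz, wx, wy, wz, grip, tx, ty, tz, wx, wy, wz, grip, ...]. A call has 1 to 8 rows; each row shifts and turns the commanded pose from where the row before left it, along the tool's axes as they then stand; what a row does not reach is not made up. A row lasts 1/8 s, in which the tool goes at most 62.5 mm and 10.7 degrees, less where a joint would pass 70% of its speed; a pose out of reach is approached as far as the arm can. A call is refused whole if a number of a shift passes 0.0625 or a number of a turn 0.188, either way. A call with a gripper value outside its range is refused whole. The fingers move at their own pace and stop on an object; FORCE is the grip in N (left out, the last holds). Time passes only in rows, so rows that do not move let the fingers close. It gives the time, the measured TCP pose, the force, the opening and the grip force at its end, in the units of the state.
- arm.observe(): the state, without advancing time (a new reading comes with each control period).
- arm.grab_frame(name): name is "scene" or "side" or "wrist"; returns (picture, depth): 384x512x3 uint8, red, green, blue; 384x512 float32, mm along the optical axis (not along the pixel's ray), 0 where there is no reading.
- arm.camera_params(name): a dict with "intrinsics" (3x3 intrinsics, pixels), "position" and "attitude" of the camera in the world; the wrist camera has in their place "T_tool_cam" (4x4, takes a point from camera to tool coordinates, whose origin is the TCP and whose axes are the flange's). Camera axes: x right, y up, looking along -z (the intrinsics and any distortion apply to the point x, -y, -z); pixel columns grow to the right and rows downward; lengths in mm; the calibration is good to about 2 mm. A picture is of the moment at which its call begins: read the wrist's pose just before it. camera_params takes no time and is no camera call.
- arm.close_job(): hands the job in; it is judged then, once.
The state is a dict: "time": time; "joint_positions": joint angles; "qd": joint speeds; "effort": joint torques, N m; "position": TCP position; "ee_rot": TCP orientation; "ft_force": force on the tool from outside, world axes, zero at the start; "torque": the same for the moment, N m; "grip_width": opening from 0.0 (shut) to 1.0 (fully open); "grasp_force": force on a finger pad.
Only numpy, scipy, OpenCV 4.12 (cv2) and the standard library are available. Lean on these libraries where they do the work, as an engineer would, in place of code of your own. Each camera call takes 0.05 s, during which the arm holds its last target. There are 200 camera calls.

## Working session

There is one attempt and no reset: what is moved stays moved. The work goes in short steps, Python scripts to look and compute and a shell command to move; the robot and the scene stay as the last step left them, time stands still between calls to the robot, and variables do not carry over. Pictures are saved under pics/ and viewed, at most 10 in all, crops included, and the job is handed in when it is done.

```bash
mkdir -p pics; cat > h.py <<'E'
import numpy as np, cv2
from scipy.spatial.transform import Rotation as R
from station import arm
def cam(n):
    p=arm.camera_params(n); K=np.array(p['intrinsics'])
    a=p.get('attitude')
    return p,K
def grab(n):
    im,d=arm.grab_frame(n); return im,d
E
python3 - <<'E'
from h import *
for n in ('scene','side'):
    print(arm.camera_params(n))
    im,d=grab(n); np.savez(f'{n}0.npz',im=im,d=d)
    cv2.imwrite(f'pics/{n}0.png',cv2.resize(im[:,:,::-1],(800,600)))
print(arm.camera_params('wrist')); print(arm.observe())
E
```

```text
{'intrinsics': array([[410.02674277,   0.        , 257.82290019],
       [  0.        , 410.02674277, 193.91795197],
       [  0.        ,   0.        ,   1.        ]]), 'position': array([1298.46622217, -189.98870629, 1051.22907147]), 'attitude': array([0.71815729, 0.26617748, 0.21267629, 0.60676886])}
{'intrinsics': array([[494.47411191,   0.        , 265.48553001],
       [  0.        , 494.47411191, 194.84047676],
       [  0.        ,   0.        ,   1.        ]]), 'position': array([ 1362.76036578, -1018.78983924,  1221.76643031]), 'attitude': array([0.8529169 , 0.39000186, 0.13904444, 0.31795904])}
{'intrinsics': array([[313.61734003,   0.        , 255.64507223],
       [  0.        , 313.61734003, 192.44338134],
       [  0.        ,   0.        ,   1.        ]]), 'T_tool_cam': array([[-1.54883791e-04,  9.48274736e-01,  3.17450786e-01,
         8.08587434e+01],
       [ 9.99999977e-01,  9.89174079e-05,  1.92416940e-04,
         8.26237848e-02],
       [ 1.51062714e-04,  3.17450808e-01, -9.48274729e-01,
        -1.33960281e+02],
       [ 0.00000000e+00,  0.00000000e+00,  0.00000000e+00,
         1.00000000e+00]])}
{'time': 0.1, 'joint_positions': array([-8.46029426e-02,  3.51181536e-01,  1.65234437e+00,  5.31664550e-07,
        1.13914723e+00, -8.46134997e-02]), 'qd': array([ 6.46185524e-04, -2.41685387e-05, -1.29800687e-03, -3.29032058e-04,
       -2.59351865e-04,  1.70651579e-04]), 'effort': array([ 7.48983075e-04, -5.06837368e+01, -2.91875267e+01, -4.43532826e-05,
        2.64409253e-03,  5.99887670e-06]), 'position': array([5.49705541e+02, 4.90532254e-02, 2.38818691e+02]), 'ee_rot': array([-4.13077421e-04,  7.07103024e-01,  7.07110332e-01, -3.48172673e-04]), 'ft_force': array([-0.40812719, -0.24832245, -0.05792215]), 'torque': array([ 0.03705137,  0.02855674, -0.00539786]), 'grasp_force': 0.0, 'grip_width': 1.0006301335921755}
```

View pics/scene0.png

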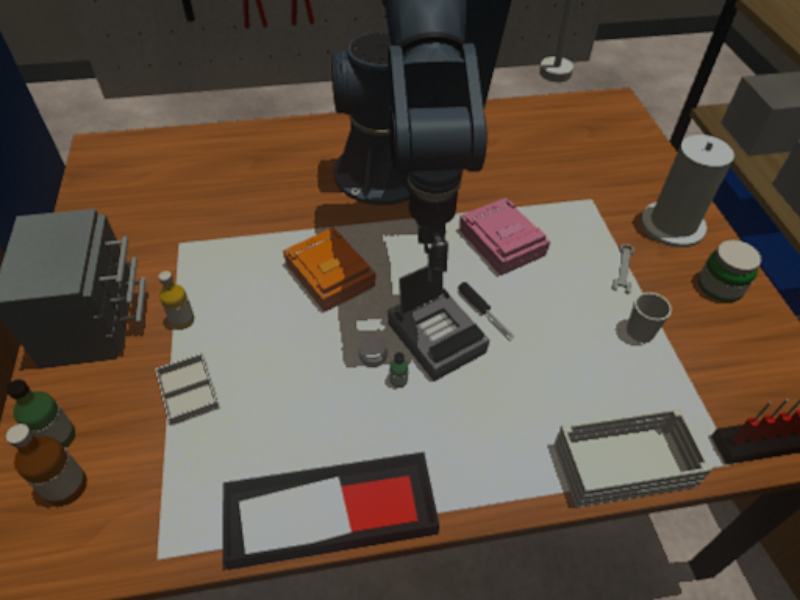

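View pics/side0.png

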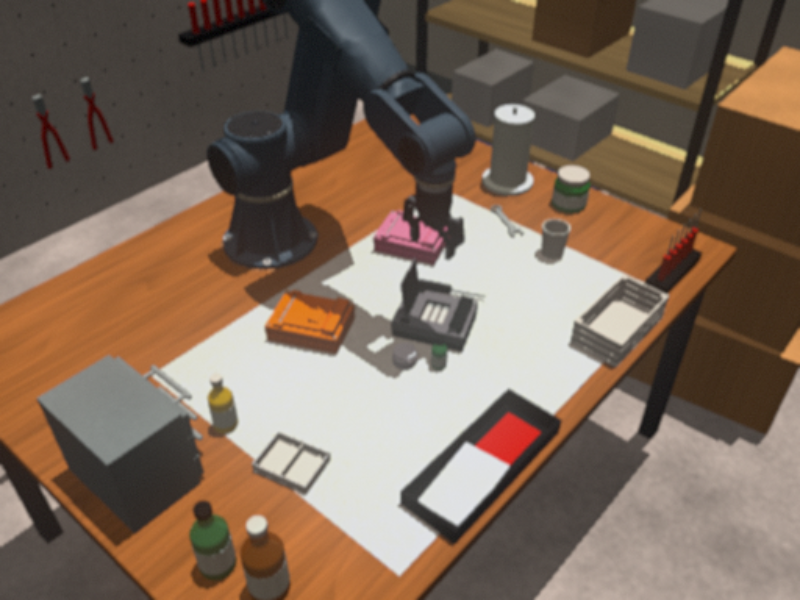

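The scene picture shows the grey tester at about (440,330), its flap upright at (420,290) and the lip at (460,345). The tin is at (372,348), the green bottle at (400,370) and the screwdriver at (485,310). The orange and pink look-alikes stand behind it.

```bash
cat >> h.py <<'E'
def pose(n,o=None):
    p=arm.camera_params(n)
    if 'position' in p:
        q=p['attitude']; return np.array(p['intrinsics']),R.from_quat([*q[1:],q[0]]).as_matrix(),np.array(p['position'])
    q=o['ee_rot']; A=R.from_quat([*q[1:],q[0]]).as_matrix(); T=p['T_tool_cam']
    return np.array(p['intrinsics']),A@T[:3,:3],A@T[:3,3]+o['position']
def ray(K,uv):
    uv=np.asarray(uv,float); return np.stack([(uv[...,0]-K[0,2])/K[0,0],-(uv[...,1]-K[1,2])/K[1,1],-np.ones(uv.shape[:-1])],-1)
def cloud(d,P):
    K,A,t=P; v,u=np.mgrid[:384,:512]
    return (ray(K,np.stack([u,v],-1))*d[...,None])@A.T+t
def onplane(uv,z,P):
    K,A,t=P; r=ray(K,uv)@A.T; return t+r*((z-t[2])/r[...,2])[...,None]
def proj(X,P):
    K,A,t=P; c=(np.asarray(X)-t)@A; return np.stack([K[0,2]-K[0,0]*c[...,0]/c[...,2],K[1,2]+K[1,1]*c[...,1]/c[...,2]],-1)
E
python3 - <<'E'
from h import *
o=arm.observe(); P=pose('wrist',o); im,d=grab('wrist'); np.savez('w0.npz',im=im,d=d)
cv2.imwrite('pics/w0.png',cv2.resize(im[:,:,::-1],(800,600)))
for n in ('scene','side','wrist'):
    if n!='wrist': f=np.load(n+'0.npz'); im,d=f['im'],f['d']; P=pose(n)
    X=cloud(d,P); m=(d>0)&(X[...,0]>450)&(X[...,0]<850)&(X[...,1]>-250)&(X[...,1]<170)
    hsv=cv2.cvtColor(im,cv2.COLOR_RGB2HSV)
    g=m&(hsv[...,1]<70)
    t=g&(X[...,2]>40)&(X[...,2]<52)   # case top
    l,lab,st,c=cv2.connectedComponentsWithStats(t.astype(np.uint8))
    k=1+np.argmax(st[1:,4]); pts=X[lab==k][:,:2].astype(np.float32)
    print(n,st[k],cv2.minAreaRect(pts),np.median(X[lab==k][:,2]))
    t=g&(X[...,2]>54)&(X[...,2]<70); print(' lip',t.sum(),cv2.minAreaRect(X[t][:,:2].astype(np.float32)) if t.sum()>4 else'')
    t=g&(X[...,2]>75)&(X[...,2]<150)&(X[...,0]>500)
    print(' tall',t.sum(),np.median(X[t],0) if t.sum() else '')
f=np.load('scene0.npz'); c=f['im'][140:250,220:350,::-1]; cv2.imwrite('pics/sc.png',cv2.resize(c,(780,600),interpolation=cv2.INTER_CUBIC))
E
```

```text
scene [ 248  188   65   49 1096] ((540.02978515625, 29.18022918701172), (175.34625244140625, 132.6824188232422), 22.40338897705078) 46.74581664130659
 lip 498 ((560.9458618164062, -2.6904983520507812), (142.2598114013672, 197.290283203125), 23.13916778564453)
 tall 110 [504.79967691 -36.27522269  88.21353444]
side [250 185  56  33 646] ((541.6983642578125, 26.991661071777344), (171.18972778320312, 139.77569580078125), 22.84246253967285) 44.86543965635042
 lip 252 ((562.838134765625, -1.9804229736328125), (139.0812530517578, 202.32481384277344), 16.370695114135742)
 tall 70 [506.82274843 -41.18690162  88.77957111]
wrist [250 185  56  33 646] ((541.6983642578125, 26.991661071777344), (171.18972778320312, 139.77569580078125), 22.84246253967285) 44.86543965635042
 lip 252 ((562.838134765625, -1.9804229736328125), (139.0812530517578, 202.32481384277344), 16.370695114135742)
 tall 70 [506.82274843 -41.18690162  88.77957111]
```

View pics/w0.png

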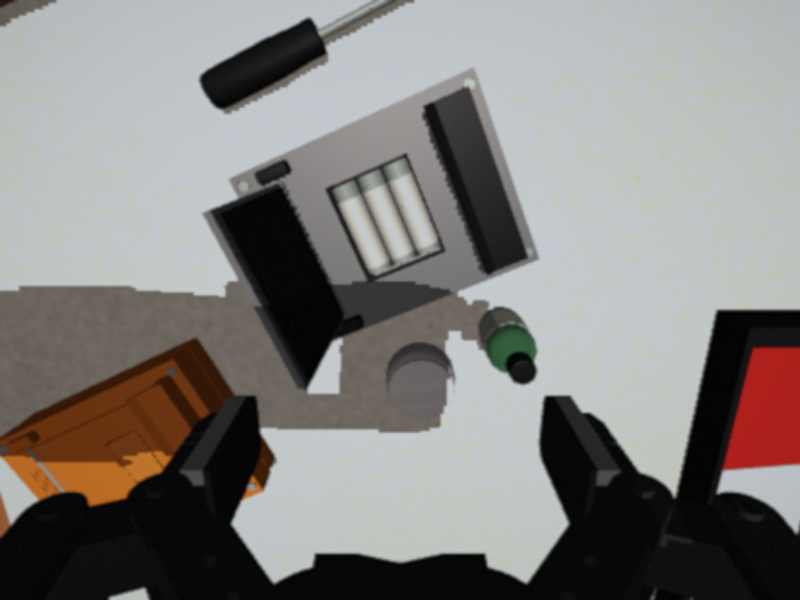

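View pics/sc.png

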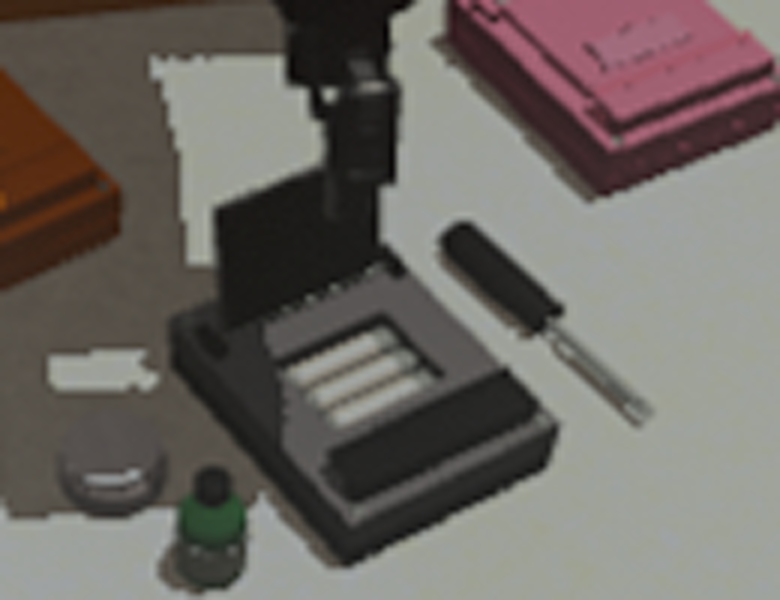

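In the wrist picture the case corners are at (473,68), (538,258) and (231,180). The flap's top edge runs from (205,212) to (305,388) and the lip from (425,105) to (490,272). The screwdriver is on the +y side, the tin and bottle on the -y side.

```bash
python3 - <<'E'
from h import *
o=arm.observe(); P=pose('wrist',o); f=np.load('w0.npz'); im,d=f['im'],f['d']
X=cloud(d,P); print('depth ok',(d>0).mean())
s=.64
def q(name,pts,z): print(name,np.round(onplane(np.array(pts)*s,z,P),1).tolist())
q('case top c',[(473,68),(538,258),(231,180)],46)
q('lip edge',[(425,105),(490,272)],65)
q('flap top',[(205,212),(305,388)],149)
q('bottle cap',[(522,368)],85); q('tin',[(420,370)],35); q('drv',[(210,90),(320,45)],20)
hsv=cv2.cvtColor(im,cv2.COLOR_RGB2HSV); 
t=(d>0)&(X[...,2]>41)&(X[...,2]<51)&(hsv[...,1]<70)
n,lab,st,_=cv2.connectedComponentsWithStats(t.astype(np.uint8)); k=1+np.argmax(st[1:,4])
r=cv2.minAreaRect(X[lab==k][:,:2].astype(np.float32)); print(r)
t=(d>0)&(X[...,2]>59)&(X[...,2]<68)&(X[...,0]>560)&(hsv[...,2]<90); print('lip',t.sum(),cv2.minAreaRect(X[t][:,:2].astype(np.float32)),np.median(X[t][:,2]))
n=lambda a:a
# flap from wrist/scene depth, in case frame
th=np.deg2rad(22.6); c=np.array([541,28,0.]); B=np.array([[np.cos(th),np.sin(th),0],[-np.sin(th),np.cos(th),0],[0,0,1]])
for nm in('wrist','scene','side'):
    if nm!='wrist': f=np.load(nm+'0.npz'); d=f['d']; X=cloud(d,pose(nm))
    L=(X-c)@B.T; t=(d>0)&(abs(L[...,1])<60)&(L[...,0]<-10)&(L[...,0]>-110)&(L[...,2]>60)&(L[...,2]<152)
    if nm=='scene' : t&=L[...,1]<0
    A=L[t]; 
    if len(A)>20: print(nm,len(A),'x=a+b(z-50)',np.polyfit(A[:,2]-50,A[:,0],1),'range y',np.percentile(A[:,1],[1,99]),'zmax',np.percentile(A[:,2],99))
E
```

```text
depth ok 0.9961395263671875
case top c [[594.3, 120.4, 46.0], [644.3, 2.2, 46.0], [440.1, 54.2, 46.0]]
lip edge [[564.6, 98.4, 65.0], [608.5, -2.5, 65.0]]
flap top [[461.4, 48.4, 149.0], [501.3, -41.2, 149.0]]
bottle cap [[629.2, -61.5, 85.0]]
tin [[565.3, -88.0, 35.0]]
drv [[423.8, 110.3, 20.0], [498.2, 137.1, 20.0]]
((541.4081420898438, 28.421424865722656), (170.08438110351562, 130.3697509765625), 22.829914093017578)
lip 3571 ((608.920654296875, 18.34185791015625), (37.59626770019531, 184.46096801757812), 17.951128005981445) 61.67391851863874
wrist 5658 x=a+b(z-50) [ -0.1312767  -50.50760319] range y [-48.67464182  49.1333583 ] zmax 148.6218325933336
scene 323 x=a+b(z-50) [ -0.11383715 -52.61403083] range y [-48.77161686  -1.01923587] zmax 150.67291998265142
side 262 x=a+b(z-50) [ -0.12022247 -51.73552409] range y [-52.92963532  47.94377112] zmax 148.45951258759004
```

```bash
python3 -m pendant '[0.008,-0.04,0,0,0,0,-1, 0.008,-0.04,0,0,0,0,-1, 0.008,-0.04,0,0,0,0,-1, 0,0,0,0,0,-0.133,-1, 0,0,0,0,0,-0.133,-1, 0,0,0,0,0,-0.132,-1, 0,0,0,0,0,0,-1, 0,0,0,0,0,0,-1]' 20
cat >> h.py <<'E'
C=np.array([541.4,28.4,0]); th=np.deg2rad(22.83); B=np.array([[np.cos(th),np.sin(th),0],[-np.sin(th),np.cos(th),0],[0,0,1]])
def st():
    o=arm.observe(); q=o['ee_rot']; A=R.from_quat([*q[1:],q[0]]).as_matrix()
    print('t',o['time'],'tcp local',np.round(B@(o['position']-C),1),'F local',np.round(B@o['ft_force'],1),'grip',round(o['grip_width'],2)); print('axes in local\n',np.round(B@A,3))
    return o
E
python3 - <<'E'
from h import *
o=st(); print(arm.tips_ahead); im,d=grab('wrist'); cv2.imwrite('pics/w1.png',cv2.resize(im[:,:,::-1],(800,600)))
E
```

```text
time: 1.15
position: [429.9, 24.0, 239.2]
ee_rot: [-0.0, 0.555, 0.832, -0.0]
ft_force: [0.6, 0.6, 0.1]
grip_width: -0.003
grasp_force: 0.0
t 1.15 tcp local [-104.4   39.2  239.2] F local [0.8 0.4 0.1] grip -0.0
axes in local
 [[ 0.003  1.    -0.   ]
 [ 1.    -0.003  0.   ]
 [ 0.    -0.    -1.   ]]
8.0
```

View pics/w1.png

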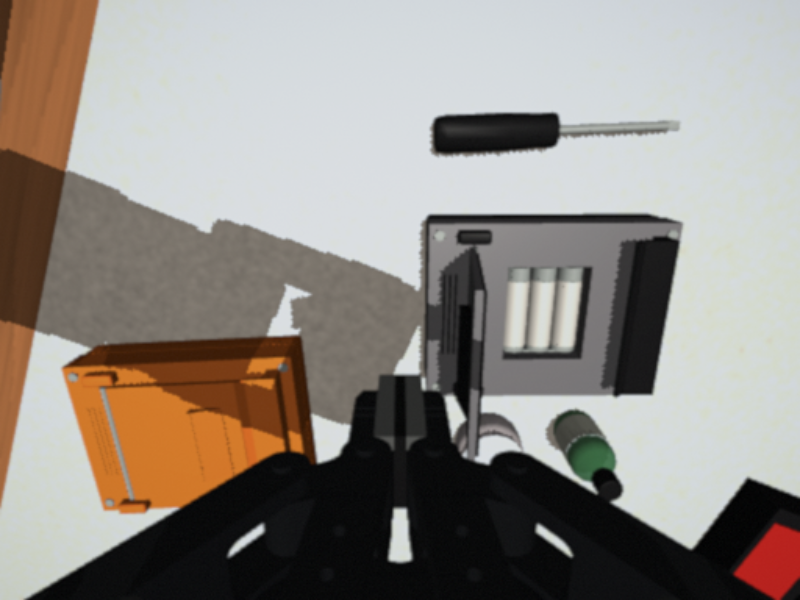

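The tool is now aligned with the case: the flap is the narrow bar at (475,350), the shut fingertips are at (400,400) behind it, and the pads are about 14 mm thick together. I'll descend behind the flap and approach.

```bash
python3 -m pendant '[0.0015,0,0.048,0,0,0,-1, 0.0015,0,0.048,0,0,0,-1, 0,0.012,0,0,0,0,-1, 0,0.012,0,0,0,0,-1, 0,0.015,0,0,0,0,-1, 0,0,0,0,0,0,-1]'
python3 -m pendant '[0,0.011,0.001,0,0,0,-1, 0,0.011,0.001,0,0,0,-1, 0,0.011,0.004,0,0,0,-1, 0,0.010,0.004,0,0,0,-1, 0,0,0,0,0,0,-1]'
python3 - <<'E'
from h import *
o=st(); im,d=grab('scene'); cv2.imwrite('pics/s2.png',cv2.resize(im[140:250,220:350,::-1],(780,600),interpolation=cv2.INTER_CUBIC))
E
```

```text
time: 1.95
position: [466.4, 42.3, 144.3]
ee_rot: [0.001, 0.553, 0.833, 0.001]
ft_force: [-0.9, -0.9, 0.2]
grip_width: -0.0
grasp_force: 0.0
time: 2.58
position: [504.7, 58.8, 132.7]
ee_rot: [-0.0, 0.553, 0.833, -0.0]
ft_force: [-1.1, 0.2, 0.6]
grip_width: 0.002
grasp_force: 0.0
t 2.575 tcp local [-22.   42.3 132.7] F local [-0.9  0.6  0.6] grip 0.0
axes in local
 [[ 0.     1.    -0.001]
 [ 1.    -0.     0.   ]
 [ 0.    -0.001 -1.   ]]
```

View pics/s2.png

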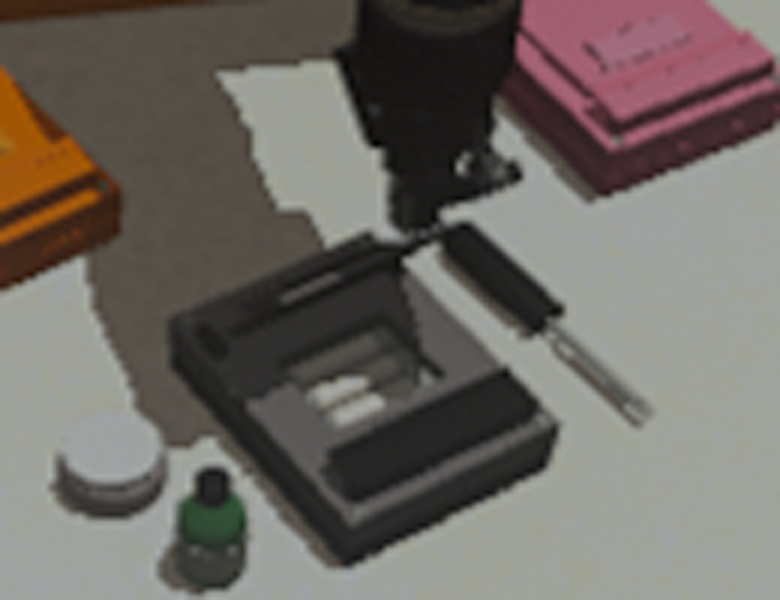

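The flap follows the fingertip and leans over the bay at about 60°, with the tip near its +y corner at (415,225). I'll carry on round the arc.

```bash
python3 -m pendant '[0,0.009,0.006,0,0,0,-1, 0,0.009,0.007,0,0,0,-1, 0,0.007,0.008,0,0,0,-1, 0,0.006,0.009,0,0,0,-1, 0,0.005,0.010,0,0,0,-1, 0,0.003,0.010,0,0,0,-1, 0,0.002,0.007,0,0,0,-1, 0,0,0,0,0,0,-1]'
python3 - <<'E'
from h import *
st(); im,d=grab('scene'); X=(cloud(d,pose('scene'))-C)@B.T
t=(d>0)&(abs(X[...,1]+10)<35)&(X[...,0]>-45)&(X[...,0]<40)&(X[...,2]>30)&(X[...,2]<100)
A=X[t]; 
for a in range(-45,40,10):
    k=(A[:,0]>a)&(A[:,0]<=a+10); print(a+5,k.sum(),np.round(np.median(A[k,2]),1) if k.sum() else '')
E
```

```text
time: 3.62
position: [541.9, 74.4, 75.7]
ee_rot: [-0.0, 0.553, 0.833, -0.0]
ft_force: [-0.3, 0.1, -0.7]
grip_width: -0.001
grasp_force: 0.2
t 3.625 tcp local [18.3 42.2 75.7] F local [-0.2  0.2 -0.7] grip -0.0
axes in local
 [[ 0.     1.    -0.001]
 [ 1.    -0.     0.   ]
 [ 0.    -0.001 -1.   ]]
-40 51 57.1
-30 51 59.6
-20 49 61.2
-10 59 62.5
0 36 65.4
10 67 71.1
20 70 70.1
30 91 68.7
40 40 70.8
```

```bash
python3 -m pendant '[0,0.001,0.008,0,0,0,-1, 0,0,0.004,0,0,0,-1, 0,0,0.002,0,0,0,-1, 0,0,0,0,0,0,-1]'
python3 -m pendant '[0,0,0.001,0,0,0,-1, 0,0,0,0,0,0,-1]'
python3 -m pendant '[0,0,0.001,0,0,0,-1, 0,0,0,0,0,0,-1]'
```

```text
time: 4.18
position: [543.1, 74.8, 62.2]
ee_rot: [-0.0, 0.553, 0.833, -0.0]
ft_force: [-0.1, -0.1, 0.7]
grip_width: -0.0
grasp_force: 0.2
time: 4.42
position: [543.1, 74.8, 61.3]
ee_rot: [0.0, 0.553, 0.833, 0.0]
ft_force: [-0.2, 0.5, 0.4]
grip_width: -0.002
grasp_force: 0.3
time: 4.68
position: [543.2, 74.8, 60.4]
ee_rot: [0.0, 0.553, 0.833, 0.0]
ft_force: [-0.8, 0.0, 1.1]
grip_width: 0.0
grasp_force: 1.3
```

```bash
python3 -m pendant '[0,0,0.001,0,0,0,-1, 0,0,0,0,0,0,-1]'
python3 -m pendant '[0,0,0.0005,0,0,0,-1, 0,0,0,0,0,0,-1]'
```

```text
time: 4.92
position: [543.3, 74.8, 59.5]
ee_rot: [0.0, 0.553, 0.833, 0.0]
ft_force: [-1.0, 0.0, 6.2]
grip_width: -0.003
grasp_force: 2.8
time: 5.18
position: [543.3, 74.8, 59.1]
ee_rot: [0.0, 0.553, 0.833, 0.0]
ft_force: [-0.6, -0.7, 7.3]
grip_width: 0.007
grasp_force: 3.5
```

```bash
python3 -m pendant '[0,-0.006,0,0,0,0,-1, 0,-0.008,0,0,0,0,-1, 0,-0.008,0,0,0,0,-1, 0,-0.0075,0,0,0,0,-1, 0,0,0,0,0,0,-1]'
python3 -m pendant '[-0.01,0,0,0,0,0,-1, -0.012,0,0,0,0,0,-1, -0.012,0,0,0,0,0,-1, -0.008,0,0,0,0,0,-1, 0,0,0,0,0,0,-1]'
python3 - <<'E'
from h import *
st(); im,d=grab('wrist'); cv2.imwrite('pics/w3.png',cv2.resize(im[:,:,::-1],(800,600)))
im,d=grab('scene'); X=(cloud(d,pose('scene'))-C)@B.T
for y0,y1 in((-50,-32),(-30,30),(32,50)):
  t=(d>0)&(X[...,1]>y0)&(X[...,1]<y1)&(X[...,2]>30)&(X[...,2]<90)
  A=X[t]; print(y0,[(a+4,round(float(np.median(A[k,2])),1)) for a in range(-40,70,8) if (k:=(A[:,0]>a)&(A[:,0]<=a+8)).sum()>3])
E
```

```text
time: 5.8
position: [517.3, 63.4, 59.8]
ee_rot: [0.002, 0.553, 0.833, 0.001]
ft_force: [2.7, -0.6, 8.5]
grip_width: -0.003
grasp_force: 4.3
time: 6.42
position: [532.7, 25.1, 59.7]
ee_rot: [0.0, 0.554, 0.833, 0.001]
ft_force: [-2.2, 6.1, 16.2]
grip_width: 0.006
grasp_force: 7.5
t 6.425 tcp local [-9.2  0.4 59.7] F local [ 0.4  6.4 16.2] grip 0.01
axes in local
 [[ 0.001  1.     0.001]
 [ 1.    -0.001  0.001]
 [ 0.001  0.001 -1.   ]]
-50 [(-36, 53.9), (-28, 52.1), (-20, 53.4), (-12, 51.4), (-4, 53.7), (4, 52.6), (12, 52.0), (20, 54.1), (28, 51.8), (36, 51.9), (44, 65.2), (52, 62.8), (60, 63.2), (68, 61.5)]
-30 [(-36, 54.5), (-28, 54.2), (-20, 53.8), (-12, 54.9), (-4, 54.6), (4, 60.6), (12, 58.8), (20, 56.7), (28, 54.5), (36, 53.4), (44, 63.7), (52, 63.9), (60, 63.8), (68, 63.0)]
32 [(-4, 52.7), (4, 54.1), (12, 54.8), (20, 52.7), (28, 52.3), (36, 55.6), (52, 63.5), (60, 64.0), (68, 63.2)]
```

View pics/w3.png

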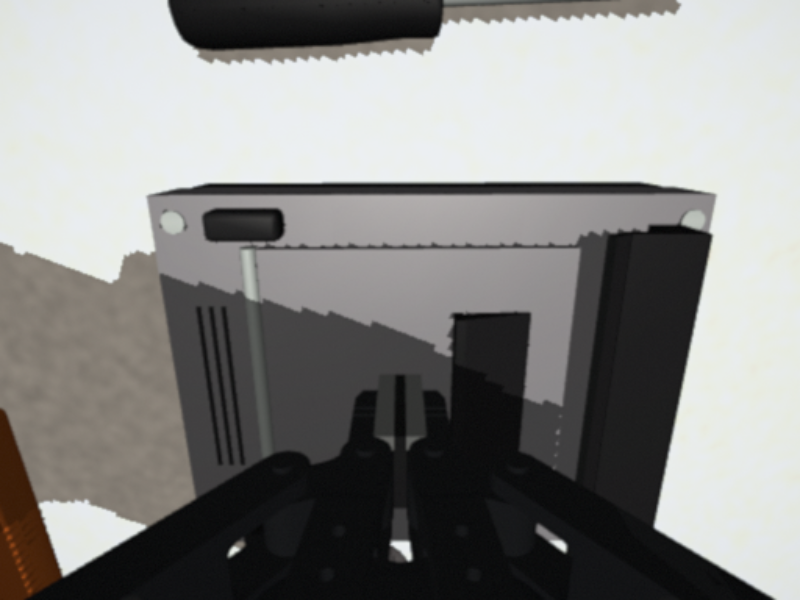

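The flap lies flat, with the tip at (400,400) just behind the ledge (450–530) and the lip at 600–700 to the right. Next I push along it.

```bash
python3 -m pendant '[0,0.004,-0.0004,0,0,0,-1, 0,0.003,0,0,0,0,-1, 0,0.003,0,0,0,0,-1, 0,0,0,0,0,0,-1]'
python3 -m pendant '[0,0.003,0,0,0,0,-1, 0,0.003,0,0,0,0,-1, 0,0.002,0,0,0,0,-1, 0,0,0,0,0,0,-1]'
python3 -c "
from h import *
st()"
```

```text
time: 7.02
position: [541.7, 29.1, 60.0]
ee_rot: [0.0, 0.553, 0.833, 0.0]
ft_force: [-2.4, 4.0, 13.1]
grip_width: 0.0
grasp_force: 6.4
time: 7.52
position: [548.0, 31.8, 59.7]
ee_rot: [-0.001, 0.553, 0.833, -0.001]
ft_force: [-7.3, 0.8, 14.9]
grip_width: -0.002
grasp_force: 7.5
t 7.525 tcp local [ 7.4  0.6 59.7] F local [-6.5  3.5 14.9] grip -0.0
axes in local
 [[ 0.     1.    -0.002]
 [ 1.    -0.     0.001]
 [ 0.001 -0.002 -1.   ]]
```

```bash
python3 -m pendant '[0,0.003,0,0,0,0,-1, 0,0.003,0,0,0,0,-1, 0,0.002,0,0,0,0,-1, 0,0,0,0,0,0,-1]'
python3 -m pendant '[0,0.002,0,0,0,0,-1, 0,0,0,0,0,0,-1]'
python3 -c "
from h import *
st()"
```

```text
time: 8.02
position: [555.2, 34.6, 59.4]
ee_rot: [-0.001, 0.553, 0.833, -0.001]
ft_force: [-7.4, -2.6, 10.9]
grip_width: -0.001
grasp_force: 6.1
time: 8.28
position: [557.0, 35.3, 59.4]
ee_rot: [-0.001, 0.553, 0.833, -0.001]
ft_force: [-7.1, -3.7, 11.1]
grip_width: 0.001
grasp_force: 5.9
t 8.275 tcp local [17.1  0.3 59.4] F local [-8.  -0.7 11.1] grip 0.0
axes in local
 [[ 0.     1.    -0.003]
 [ 1.    -0.     0.001]
 [ 0.001 -0.003 -1.   ]]
```

```bash
python3 -m pendant '[0,0.002,0,0,0,0,-1, 0,0,0,0,0,0,-1]'
python3 -m pendant '[0,0.002,0,0,0,0,-1, 0,0,0,0,0,0,-1]'
python3 -c "
from h import *
st()"
```

```text
time: 8.52
position: [557.2, 35.6, 58.9]
ee_rot: [-0.002, 0.553, 0.833, -0.002]
ft_force: [-14.5, -7.4, 15.0]
grip_width: 0.001
grasp_force: 11.0
time: 8.78
position: [557.5, 35.9, 58.5]
ee_rot: [-0.004, 0.553, 0.833, -0.004]
ft_force: [-21.4, -11.3, 17.7]
grip_width: 0.001
grasp_force: 16.6
t 8.775 tcp local [17.7  0.6 58.5] F local [-24.1  -2.1  17.7] grip 0.0
axes in local
 [[-0.     1.    -0.011]
 [ 1.     0.     0.002]
 [ 0.002 -0.011 -1.   ]]
```

It's at the stop: force rose to 24 N with no more travel. I'll unload upward and back, then rise clear and check.

```bash
python3 -m pendant '[0,-0.002,-0.002,0,0,0,-1, 0,-0.002,-0.004,0,0,0,-1, 0,-0.003,-0.015,0,0,0,-1, 0,-0.005,-0.04,0,0,0,-1, 0,-0.01,-0.05,0,0,0,-1, 0,-0.01,-0.05,0,0,0,-1, 0,0,0,0,0,0,-1, 0,0,0,0,0,0,-1]'
python3 - <<'E'
from h import *
st(); im,d=grab('wrist'); cv2.imwrite('pics/w4.png',cv2.resize(im[:,:,::-1],(800,600)))
im,d=grab('scene'); cv2.imwrite('pics/s4.png',cv2.resize(im[140:250,220:350,::-1],(780,600),interpolation=cv2.INTER_CUBIC)); X=(cloud(d,pose('scene'))-C)@B.T
for y0,y1 in((-50,-32),(-30,30),(32,50)):
  t=(d>0)&(X[...,1]>y0)&(X[...,1]<y1)&(X[...,2]>30)&(X[...,2]<90)
  A=X[t]; print(y0,[(a+4,round(float(np.median(A[k,2])),1)) for a in range(-40,70,8) if (k:=(A[:,0]>a)&(A[:,0]<=a+8)).sum()>3])
E
```

```text
time: 9.78
position: [532.0, 24.8, 220.1]
ee_rot: [0.0, 0.553, 0.833, 0.0]
ft_force: [-0.2, 0.4, -0.2]
grip_width: -0.001
grasp_force: 0.0
t 9.775 tcp local [-10.    0.3 220.1] F local [ 0.   0.4 -0.2] grip -0.0
axes in local
 [[ 0.  1.  0.]
 [ 1. -0. -0.]
 [-0.  0. -1.]]
-50 [(-36, 54.0), (-28, 55.1), (-20, 55.6), (-12, 56.5), (-4, 55.2), (4, 56.0), (12, 57.4), (20, 56.6), (28, 57.1), (36, 57.6), (44, 61.5), (52, 64.5), (60, 63.6), (68, 63.8)]
-30 [(-36, 54.2), (-28, 55.6), (-20, 55.0), (-12, 55.4), (-4, 56.2), (4, 56.4), (12, 57.7), (20, 62.5), (28, 63.2), (36, 61.4), (44, 62.7), (52, 64.1), (60, 63.5), (68, 63.1)]
32 [(-36, 55.6), (-28, 54.3), (-20, 57.7), (-12, 55.7), (-4, 56.5), (4, 58.8), (12, 57.1), (20, 58.0), (28, 58.5), (36, 59.0), (44, 62.1), (52, 63.4), (60, 62.6), (68, 63.5)]
```

View pics/w4.png

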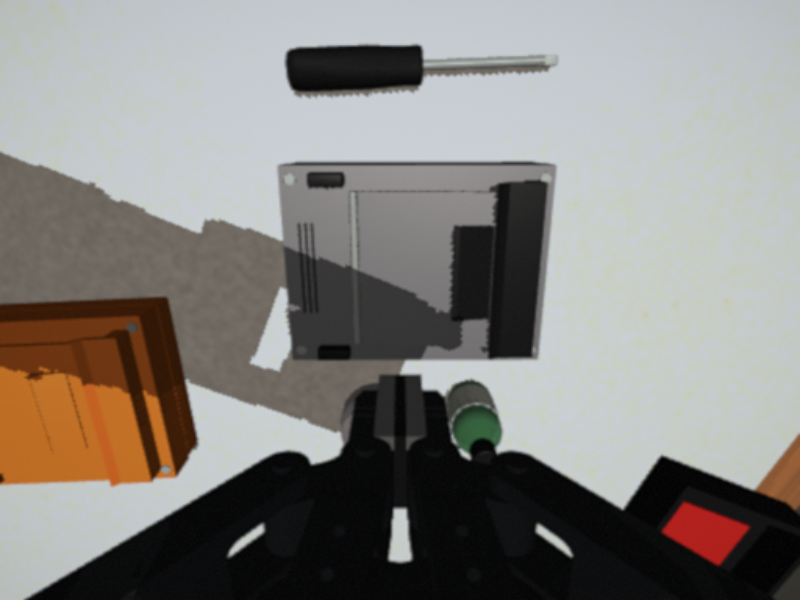

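View pics/s4.png

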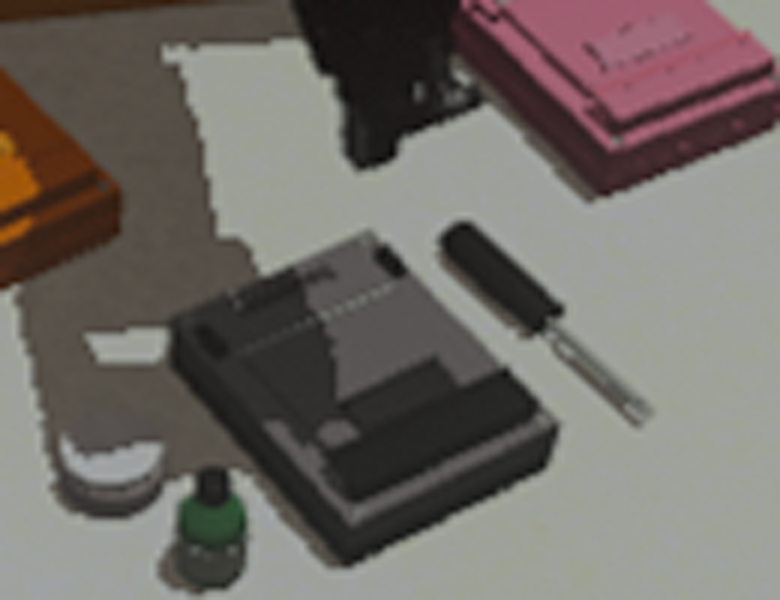

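The flap's edge is under the lip: its upper face is about 58 mm high there, against the lip's underside at 58 mm. The ledge has moved about 16 mm (now at 452–492), the bystanders are undisturbed, and the robot is clear.

```bash
python3 -c "
from station import arm
print(arm.close_job())"
```

```text
the job is handed in; nothing more can be done
None
```

The battery flap is folded flat, pushed to its stop and held under the lip; the arm is clear, the bystanders in view look unmoved, and the job is handed in after about 10 s of robot time.

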